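# Find the high side of a pearl-bench clamp spindle in V-blocks

### The job

Lift the steel spindle with the four-arm handle out of its timber rest and lay it in the two V-blocks, with its collar under the dial indicator. Then push the indicator post fully down so that its sprung plunger bears on the collar, and turn the spindle by its handle arms until the dial shows its highest reading, so that the collar's high side is on top; leave it lying there. Do not let the spindle fall to the bench, and leave the tubs, sponge and scraper where they stand.

Things in the scene. Friction and masses are not known exactly. Their poses are not given: they have to be found in the camera images.
- spindle: The loose part: straight steel shaft 24 mm in diameter, 0.5 to 0.8 kg, with a four-arm handle at one end and a collar at the other. Origin on the shaft axis, within 10 mm of the balance point; y runs along the axis from handle to collar; the shaft reaches from y = -85 to +100 mm. It starts lying level in the timber rest, axis 65 mm above the bench, lifting straight up.
- collar_axis (a point): Point on the shaft axis at the middle of the collar (spindle y = 85 mm). The collar is a plain disc 40 mm in diameter and 30 mm wide (y = 70 to 100 mm), fixed firmly on the shaft but 4 mm off centre, in an unknown direction that differs every time and is not shown by the spindle's pose.
- hub (a point): Centre of the spindle's handle, on the axis at spindle y = -85 mm: a hub 30 mm in diameter with four straight round arms, 10 mm thick, square to the shaft and to each other, ends 60 mm from the axis; in the spindle's frame they point along (+-1, 0, +-1). An arm can be straddled or pinched from above and swung round.
- rest: Timber rest fixed to the bench: a base 75 x 125 mm with two slotted uprights 16 mm thick at y = +-44 mm, the slots 29 mm wide, their prongs 69 mm high. Origin on the bench at its centre; the spindle lies along its y axis and lifts straight up.
- fixture: Steel fixture fixed to the bench: plate 110 mm (x) by 270 mm (y, from -73 to 197), 12 mm thick, with two open, oiled 90 degree V-blocks, 20 mm thick, 78 mm wide, centred at y = -42 and +42 mm, tops 80 mm above the bench. Origin on the bench midway between them; y runs along the Vs towards the indicator. At y = 165 mm stands the indicator post's guide tube, 38 mm in diameter, 115 mm high.
- v_axis (a point): Where the spindle's origin lies when seated: between the V-blocks, 75 mm above the bench; axes as the fixture's, spindle y along fixture y. The handle then overhangs freely beyond the blocks. The dial and plunger hang over the collar's place (fixture y = 70 to 125 mm), so bring the spindle in sideways along x, about 105 mm high, under the raised plunger, then down.
- ram (a joint): Travel of the indicator post down through its guide, m: 0 = fully up, 0.070 = fully down on its stop; starts between 0 and 0.012. It stays where it is left and needs about 4 N downward, rising to about 7 N once the plunger is pressed.
- ram_pad (a point): Centre of the top face of the black round pad, 40 mm in diameter, on top of the indicator post: push down here. 238 mm above the bench with the post fully up, 168 mm fully down. The dial beside it (fixture y = 70 to 124 mm) reaches up to 275 mm with the post fully up, 205 mm fully down: pass over or round it.
- foot (a point): Centre of the underside of the plunger's flat foot, 16 mm in diameter, at y = 85 mm of the fixture. With the plunger free it is 158 mm above the bench with the post fully up, 88 mm fully down. The sprung plunger has 14 mm of travel and presses with 1 N, rising to 2.6 N.
- needle (a joint): Needle angle, rad: 0 with the plunger free, growing 0.5 rad per mm the plunger is pushed in, clockwise facing the dial. At 0 it points down the dial's slope. The dial, 54 mm wide, looks up and to the fixture's +x. With the post fully down on the seated collar it reads about 1.5 with the low side up, about 5.5 with the high side up, a cosine of the spindle's angle between.
- tub_front: Clear round tub of beads, 50 mm wide, 30 mm high, loose; origin at the centre of its underside. Leave alone.
- tub_back: Second such tub, farther from the robot. Leave alone.
- sponge: Tan block, 60 x 100 x 35 mm, loose; origin at the centre of its underside. Leave alone.
- scraper: Flat-bladed scraper with a wooden handle, 190 mm long, lying on the bench. Leave alone.

How it is judged (in metres and radians):
On the way, in this order (a step that is already met when the one before it is completed fails the run):
1. the spindle lies in both V-blocks, its collar under the indicator, let go, with the indicator post still up (x of spindle in the frame of v_axis between -0.003 and 0.003 m and z of spindle in the frame of v_axis between -0.003 and 0.003 m and y of spindle in the frame of v_axis between -0.012 and 0.012 m and angle between the y axis of spindle and the y axis of fixture, either way round below 0.04 rad and contact force between the fingers and spindle below 0.3 N and value of joint ram below 0.03 m), for 0.2 s.
2. the indicator post is fully down and its plunger bears on the collar (x of spindle in the frame of v_axis between -0.003 and 0.003 m and z of spindle in the frame of v_axis between -0.003 and 0.003 m and y of spindle in the frame of v_axis between -0.012 and 0.012 m and angle between the y axis of spindle and the y axis of fixture, either way round below 0.04 rad and value of joint ram above 0.067 m and value of joint needle above 0.6 rad), for 0.2 s.
At the end, for the whole second after the job is handed in: The spindle lies at rest in both V-blocks (origin within 3 mm of the V axis sideways and in height, within 12 mm along it, axes parallel within 0.04 rad), the indicator post is down (past 67 of 70 mm), and the needle reads above 5.2 rad, i.e. the collar's high side is on top (x of spindle in the frame of v_axis between -0.003 and 0.003 m and z of spindle in the frame of v_axis between -0.003 and 0.003 m and y of spindle in the frame of v_axis between -0.012 and 0.012 m and angle between the y axis of spindle and the y axis of fixture, either way round below 0.04 rad and value of joint ram above 0.067 m and value of joint needle above 5.2 rad and linear speed of spindle below 0.02 m/s and angular speed of spindle below 0.1 rad/s); the robot touches nothing.
It fails at once if the spindle falls to the bench (height (world z) of spindle below 0.045 m).
It fails at once if a tub, the sponge or the scraper is shifted by more than 40 mm (distance of any of tub_front, tub_back, sponge, scraper from where it was at the start of the episode above 0.04 m).
It also fails if it takes over 72 s, if anything falls off the work surface, if the arm or the gripper's body presses on something with over 40 N, if the wrist force passes 120 N, or if a joint passes its speed limit or range.

### The arm

A 6-joint arm with a two-finger parallel gripper is mounted at the origin on the work surface. World frame = base frame: x ahead of the robot, y to its left, z up, the work surface at z = 0. Lengths are in mm, angles in degrees, forces in N, time in s.
With the tool pointing down it reaches from about 350 to 850 mm from the base axis. Payload 8.1 kg.
Tool frame: the origin (TCP) lies at the centre of the arm's flange, where the gripper is bolted on; the fingertips stand 173 mm ahead of it and the grasp point (between the pads) lies 155 mm ahead of it; z points along the fingers, y is the line along which they close (so a half turn about z gives the same grasp; the last joint's range is limited). The gripper opens to 85 mm and grips with 20 to 120 N. Pads are 22 mm wide; open, the fingers measure 114 mm over their backs; the gripper's body (76 mm by 85 mm) begins 54 mm behind the grasp point. The pads swing forward as they close: fully open they stand 13 mm farther back than shut.
Start: joints at [67.873, 7.471, 85.268, -0, 87.261, -4.893], TCP at [177.749, 573.072, 404.692] pointing down, gripper open.
Joint ranges: [-169.43, 169.43], [-51.17, 129.36], [1.28, 143.12], [-76.62, 256.62], [0, 156.53], [-152.29, 152.29]. Speed limits (degrees/s): [136.94, 136.94, 159.86, 180, 180, 180].

### API

Orientations are given as [roll, pitch, yaw] about the fixed x, y, z axes, in that order (R = Rz(yaw) Ry(pitch) Rx(roll)).
In Python, from bench import * gives the robot as it stands.
- The arm moves only by the shell command python3 -m jog 'ROWS' [FORCE]. ROWS is text: rows parted by semicolons, each of 7 numbers parted by spaces: the shift along the tool's x, y, z scaled (see below), then the turn, a rotation vector about the tool's x, y, z scaled (see below), then the closure, from -1 (fully open) to 1 (shut). In form: tx ty tz wx wy wz hand; .... A call has 1 to 5 rows; each row shifts and turns the commanded pose from where the row before left it, along the tool's axes as they then stand; what a row does not reach is not made up. The controller multiplies each number of a shift by 0.1 m and each number of a turn by 60 degrees. A row lasts 1/8 s, in which the tool goes at most 62.5 mm and 10.7 degrees, less where a joint would pass 70% of its speed; a pose out of reach is approached as far as the arm can. A call with a number of a shift or a turn outside -1 to 1 is refused whole. A call with a gripper value outside its range is refused whole. The fingers move at their own pace and stop on an object; FORCE is the grip in N (left out, the last holds). Time passes only in rows, so rows that do not move let the fingers close. It gives the time, the measured TCP pose, the force, the opening and the grip force at its end, in the units of the state.
- sense(): the state, without advancing time (a new reading comes with each control period).
- snapshot(name): name is "scene" or "side" or "wrist"; returns a dict with "img" (480x640x3 uint8, red, green, blue), "fx", "fy", "cx", "cy" (pixels), "dist" ([k1, k2, p1, p2, k3] as OpenCV has them; the pictures are not rectified), "extrinsics" (4x4, takes a point from camera to world coordinates). Camera axes: x right, y down, z forward; pixel columns grow to the right and rows downward; lengths in mm; the calibration is good to about 2 mm. A picture is of the moment at which its call begins. There is no depth.
- hand_in(): hands the job in; it is judged then, once.
The state is a dict: "time": time; "joint_pos": joint angles; "qd": joint speeds; "joint_efforts": joint torques, N m; "tool_pos": TCP position; "tcp_rot": TCP orientation; "ft_force": force on the tool from outside, world axes, zero at the start; "wrist_torque": the same for the moment, N m; "finger_gap": finger opening in mm; "grip_force": force on a finger pad.
Only numpy, scipy, OpenCV 4.12 (cv2) and the standard library are available. Lean on these libraries where they do the work, as an engineer would, in place of code of your own. Each camera call takes 0.05 s, during which the arm holds its last target. There are 200 camera calls.

## Working session

There is one attempt and no reset: what is moved stays moved. The work goes in short steps, Python scripts to look and compute and a shell command to move; the robot and the scene stay as the last step left them, time stands still between calls to the robot, and variables do not carry over. Pictures are saved under pics/ and viewed, at most 10 in all, crops included, and the job is handed in when it is done.

```bash
mkdir -p pics; ls; python3 - <<'E'
from bench import *
import cv2,numpy as np
for n in ["scene","side"]:
    s=snapshot(n); cv2.imwrite(f"pics/{n}0.png",s["img"][:,:,::-1]); np.savez(f"pics/{n}0.npz",**s)
    print(n,s["fx"],s["cx"],s["cy"],s["dist"],np.round(s["extrinsics"],3).tolist())
print(sense())
E
```

```text
pics
scene 497.96878258103027 323.4869396176381 239.32383635826224 [-0.13154546  0.          0.          0.          0.        ] [[-0.083, 0.628, -0.774, 1302.117], [0.996, 0.045, -0.07, 55.206], [-0.009, -0.777, -0.629, 728.004], [0.0, 0.0, 0.0, 1.0]]
side 497.2964933093071 321.861832592644 234.05172690084342 [-0.01314817  0.          0.          0.          0.        ] [[-0.896, -0.284, 0.34, 267.696], [-0.443, 0.587, -0.677, 618.425], [-0.007, -0.758, -0.652, 747.495], [0.0, 0.0, 0.0, 1.0]]
{'time': 0.1, 'joint_pos': array([ 6.78729285e+01,  7.51316954e+00,  8.53246794e+01,  1.20009592e-04,
        8.72614580e+01, -4.89247113e+00]), 'qd': array([-0.05713132, -0.25332346, -0.00161262, -0.01571693,  0.04218718,
       -0.07735344]), 'joint_efforts': array([-4.82066935e-04, -5.70956004e+01, -5.01938975e+01, -3.63950448e-04,
        8.29854253e-03,  1.20973809e-04]), 'tool_pos': array([177.66410514, 572.87351661, 403.70845623]), 'tcp_rot': array([-1.79901065e+02, -8.58891000e-03,  1.62765386e+02]), 'ft_force': array([ 0.49436696,  0.26279498, -0.72705268]), 'wrist_torque': array([-0.01460819,  0.0182163 ,  0.02052406]), 'grip_force': 0.0, 'finger_gap': 85.61975053926328}
```

View pics/scene0.png

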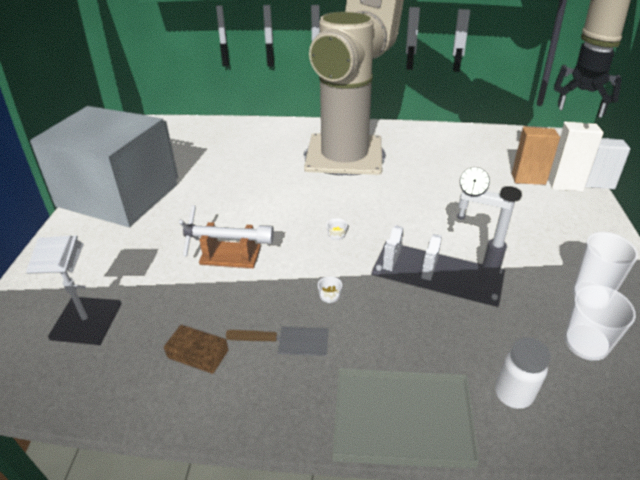

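View pics/side0.png

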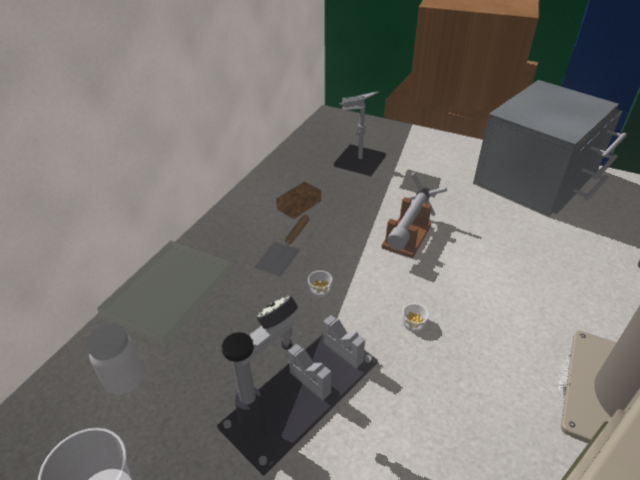

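The scene view shows the spindle in its rest at about (190–270, 232), handle on the left. The fixture is at about (374–505, 240–303) with the pad at (511,193). The side view shows the pad at (238,346), the plate from (222,425) to (378,360), and the collar at (398,240).

```bash
cat > h.py <<'E'
import numpy as np,cv2
def ray(s,p):
    K=np.array([[s["fx"],0,s["cx"]],[0,s["fy"],s["cy"]],[0,0,1]],float)
    q=cv2.undistortPoints(np.array([[p]],float),K,np.array(s["dist"],float))[0,0]
    E=np.array(s["extrinsics"]); d=E[:3,:3]@[q[0],q[1],1]; return E[:3,3],d/np.linalg.norm(d)
def onz(s,p,z):
    o,d=ray(s,p); return o+d*(z-o[2])/d[2]
def tri(s1,p1,s2,p2):
    A=np.zeros((3,3));b=np.zeros(3);L=[ray(s1,p1),ray(s2,p2)]
    for o,d in L:
        P=np.eye(3)-np.outer(d,d);A+=P;b+=P@o
    x=np.linalg.solve(A,b);return x,[np.linalg.norm((np.eye(3)-np.outer(d,d))@(x-o)) for o,d in L]
def proj(s,X):
    E=np.linalg.inv(np.array(s["extrinsics"]));K=np.array([[s["fx"],0,s["cx"]],[0,s["fy"],s["cy"]],[0,0,1]],float)
    return cv2.projectPoints(np.array(X,float).reshape(-1,1,3),cv2.Rodrigues(E[:3,:3])[0],E[:3,3],K,np.array(s["dist"],float))[0][:,0]
E
python3 - <<'E'
from h import *
np.set_printoptions(precision=1,suppress=True)
a=np.load("pics/scene0.npz");b=np.load("pics/side0.npz")
def blob(s,f,box,name):
    x0,y0,x1,y1=box;h=cv2.cvtColor(s["img"],cv2.COLOR_RGB2HSV).astype(int);m=f(h)[y0:y1,x0:x1].astype(np.uint8)
    c=max(cv2.findContours(m,0,2)[0],key=cv2.contourArea)+[x0,y0];print(name,cv2.contourArea(c),c.mean((0,1)),cv2.boundingRect(c));return c
dk=lambda h:h[...,2]<45
pa=blob(a,dk,(480,170,540,201),"padA");pb=blob(b,dk,(210,325,262,362),"padB")
ca=np.array(cv2.fitEllipse(pa)[0]);cb=np.array(cv2.fitEllipse(pb)[0])
print("pad",ca,cb,tri(a,ca,b,cb), onz(a,(511,193),236),onz(b,(238,345),236))
print("bolts B",[onz(b,p,12) for p in [(228,424),(263,460),(368,358)]],"A",[onz(a,p,12) for p in [(379,268),(494,296)]])
print("hub",tri(a,(190,232),b,(425,195)),"col",tri(a,(266,234),b,(398,240)))
big=[cv2.resize(i["img"][y0:y0+h,x0:x0+w,::-1],None,fx=z,fy=z,interpolation=2) for i,x0,y0,w,h,z in[(a,365,160,160,150,2.5),(b,210,280,190,190,2.1),(a,170,190,120,90,3.3),(b,370,170,90,90,4)]]
c=np.zeros((780,800,3),np.uint8)
for (x,y),i in zip([(0,0),(400,0),(0,400),(400,400)],big): c[y:y+i.shape[0],x:x+i.shape[1]]=i[:780-y,:800-x]
cv2.imwrite("pics/crop1.png",c[:,:][:780]); cv2.imwrite("pics/crop1.png",cv2.resize(c,(615,600)))
E
```

```text
Traceback (most recent call last):
ValueError: max() iterable argument is empty
```

```bash
python3 - <<'E'
from h import *
np.set_printoptions(precision=1,suppress=True)
a=np.load("pics/scene0.npz");b=np.load("pics/side0.npz")
def blob(s,box,name):
    x0,y0,x1,y1=box;g=cv2.cvtColor(s["img"],cv2.COLOR_RGB2GRAY)[y0:y1,x0:x1]
    t,m=cv2.threshold(g,0,255,cv2.THRESH_BINARY_INV|cv2.THRESH_OTSU)
    c=max(cv2.findContours(m,0,2)[0],key=cv2.contourArea)+[x0,y0];print(name,t,cv2.contourArea(c),cv2.boundingRect(c));return c
pa=blob(a,(490,180,535,203),"padA");pb=blob(b,(215,328,262,362),"padB")
ca=np.array(cv2.fitEllipse(pa)[0]);cb=np.array(cv2.fitEllipse(pb)[0])
print("pad",ca,cb,tri(a,ca,b,cb), onz(a,(511,193),236),onz(b,(238,345),236))
print("bolts B",[onz(b,p,12) for p in [(228,424),(263,460),(368,358)]],"A",[onz(a,p,12) for p in [(379,268),(494,296)]])
print("hub",tri(a,(190,232),b,(425,195)),"col",tri(a,(266,234),b,(398,240)))
big=[cv2.resize(i["img"][y0:y0+h,x0:x0+w,::-1],None,fx=z,fy=z,interpolation=2) for i,x0,y0,w,h,z in[(a,365,160,160,150,2.5),(b,210,280,190,190,2.1),(a,170,190,120,90,3.3),(b,370,170,90,90,4)]]
c=np.zeros((780,800,3),np.uint8)
for (x,y),i in zip([(0,0),(400,0),(0,400),(400,400)],big): c[y:y+i.shape[0],x:x+i.shape[1]]=i[:780-y,:800-x]
cv2.imwrite("pics/crop1.png",cv2.resize(c,(615,600)))
E
```

```text
padA 142.0 253.5 (500, 186, 22, 17)
padB 68.0 719.5 (222, 332, 32, 30)
pad [510.3 193.6] [237.2 346.7] (array([536.3, 326.1, 232.7]), [np.float64(0.9851857153283442), np.float64(0.9851857153283907)]) [540.  326.7 236. ] [534.8 324.4 236. ]
bolts B [array([581.4, 330.2,  12. ]), array([502. , 354.8,  12. ]), array([430.5, 118.6,  12. ])] A [array([509.7, 101.4,  12. ]), array([578.2, 334.9,  12. ])]
hub (array([ 472.4, -318.2,   60.8]), [np.float64(3.778517384549763), np.float64(3.778517384549648)]) col (array([ 474.3, -144.7,   62.7]), [np.float64(0.1466324769752518), np.float64(0.14663247697536294)])
```

View pics/crop1.png

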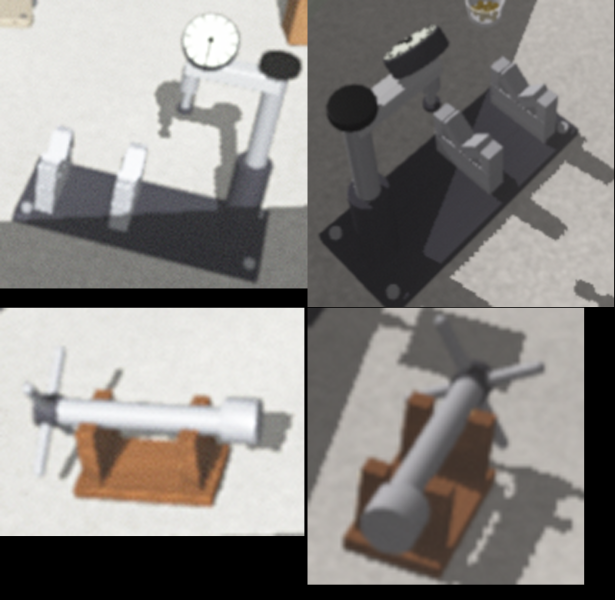

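The crop shows the foot, dial and both V-blocks, and the spindle with a clear handle and collar. Fixture yaw is about −16.4° and its origin about (488,167). The spindle centre is about (473,−233), lying along +y. I'll move over the spindle and take a wrist view.

```bash
python3 -m jog '0 0 0 0 0 0.173 -1;0 0 0 0 0 0.173 -1;0 0 0 0 0 0.173 -1;0 0 0 0 0 0.173 -1;0 0 0 0 0 0.173 -1'
python3 -m jog '0 0 0 0 0 0.173 -1;0 0 0 0 0 0.173 -1;-0.25 0.09 0 0 0 0 -1;-0.5 0.18 0 0 0 0 -1;-0.5 0.18 0 0 0 0 -1'
python3 -m jog '-0.5 0.18 0 0 0 0 -1;-0.5 0.18 0 0 0 0 -1;-0.5 0.18 0 0 0 0 -1;-0.5 0.18 0 0 0 0 -1;-0.5 0.18 0 0 0 0 -1'
python3 -m jog '-0.5 0.18 0 0 0 0 -1;-0.5 0.18 0 0 0 0 -1;-0.5 0.18 0 0 0 0 -1;-0.5 0.18 0 0 0 0 -1;-0.5 0.18 0 0 0 0 -1'
python3 -m jog '-0.5 0.2 0 0 0 0 -1;-0.5 0.2 0 0 0 0 -1;-0.3 0.18 0 0 0 0 -1;0 0 0 0 0 0 -1;0 0 0 0 0 0 -1'
python3 - <<'E'
from bench import *
import cv2,numpy as np
print(sense())
s=snapshot("wrist");cv2.imwrite("pics/w1.png",s["img"][:,:,::-1]);np.savez("pics/w1.npz",**s);print(np.round(s["extrinsics"],2))
E
```

```text
time: 0.72
tool_pos: [177.7, 573.0, 404.0]
tcp_rot: [-180.0, 0.0, 110.5]
ft_force: [0.4, 0.4, -0.4]
finger_gap: 85.7
grip_force: 0.0
time: 1.35
tool_pos: [223.1, 446.8, 404.0]
tcp_rot: [-180.0, 0.1, 90.2]
ft_force: [-0.1, -0.6, 1.4]
finger_gap: 85.2
grip_force: 0.0
time: 1.98
tool_pos: [313.5, 196.7, 404.4]
tcp_rot: [180.0, 0.0, 90.1]
ft_force: [1.2, -0.4, -0.4]
finger_gap: 85.3
grip_force: 0.0
time: 2.6
tool_pos: [404.0, -53.3, 404.5]
tcp_rot: [180.0, -0.0, 90.1]
ft_force: [0.6, 0.9, -0.1]
finger_gap: 85.5
grip_force: 0.0
time: 3.22
tool_pos: [461.9, -181.1, 404.2]
tcp_rot: [-179.9, -0.1, 90.1]
ft_force: [-0.3, 0.5, 0.5]
finger_gap: 85.6
grip_force: 0.0
{'time': 3.225, 'joint_pos': array([-2.73390655e+01, -8.75827355e+00,  1.01431536e+02,  1.49798851e-02,
        8.74133180e+01, -2.74306650e+01]), 'qd': array([ 0.83191601, -1.28519763,  0.56040527,  0.01932802, -0.0028666 ,
       -0.05706581]), 'joint_efforts': array([-8.02904628e-01, -4.13333738e+01, -5.04911292e+01, -7.61942030e-02,
       -8.52292660e-02, -2.61534622e-02]), 'tool_pos': array([ 461.85644356, -181.08663908,  404.15263727]), 'tcp_rot': array([-1.79930047e+02, -5.31667411e-02,  9.00908796e+01]), 'ft_force': array([-0.33829325,  0.45547275,  0.46531985]), 'wrist_torque': array([-0.00203276, -0.03464249, -0.03330852]), 'grip_force': 0.0, 'finger_gap': 85.59949574395108}
[[ 1.0000e+00  0.0000e+00 -0.0000e+00  4.6036e+02]
 [ 0.0000e+00 -9.5000e-01 -3.0000e-01 -1.0242e+02]
 [-0.0000e+00  3.0000e-01 -9.5000e-01  3.7397e+02]
 [ 0.0000e+00  0.0000e+00  0.0000e+00  1.0000e+00]]
```

View pics/w1.png

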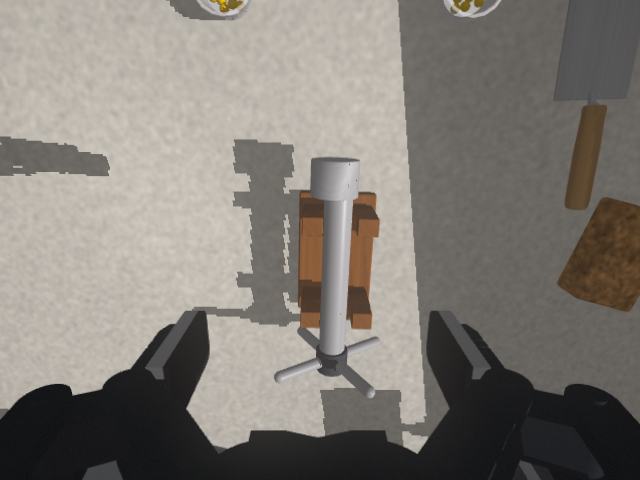

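The wrist view shows the spindle's shaft centre running from about (337,205) to (332,345), the hub at (331,358) and the collar at (335,180), upright in the rest.

```bash
python3 - <<'E'
from h import *
np.set_printoptions(precision=1,suppress=True)
s=np.load("pics/w1.npz");im=s["img"].astype(int)
P=[]
for r in range(215,340,6):
    sat=im[r,:,0]-im[r,:,2]; c=337-(r-205)*5/140
    ok=[x for x in range(int(c)-18,int(c)+18) if sat[x]<25 and im[r,x].sum()>200]
    if r%24==23: print(r,ok[0],ok[-1])
    P.append((r,(ok[0]+ok[-1])/2,len(ok)))
P=np.array(P);ok=abs(P[:,2]-np.median(P[:,2]))<=3;k=np.polyfit(P[ok,0],P[ok,1],1);print(k,ok.sum(),P[:,2])
X=np.array([onz(s,(np.polyval(k,r),r),65) for r in (210,345)]);d=X[1]-X[0];print(X,"yaw of axis",np.degrees(np.arctan2(-d[0]*-1,d[1])),d)
for p in [(331,358),(335,158),(336,199)]: print(p,onz(s,p,65),onz(s,p,85))
print(proj(s,[[X[0][0],-233,65]]))
E
```

```text
215 324 351
239 323 350
263 322 348
287 321 348
311 320 346
335 314 349
[ -0.  345.8] 19 [28. 29. 29. 28. 28. 27. 27. 28. 27. 27. 27. 26. 28. 27. 27. 27. 27. 27.
 30. 36. 36.]
[[ 476.7 -173.7   65. ]
 [ 474.1 -303.7   65. ]] yaw of axis -178.86548570080012 [  -2.6 -130.     0. ]
(331, 358) [ 473.2 -317.9   65. ] [ 472.4 -304.    85. ]
(335, 158) [ 473.9 -131.1   65. ] [ 473.  -129.2   85. ]
(336, 199) [ 475.3 -164.4   65. ] [ 474.3 -160.4   85. ]
[[336.2 275.5]]
```

```bash
python3 -m jog '0 0 0 0 0.167 0.019 -1;-0.4 0.05 0 0 0 0 -1;-0.4 0.05 0 0 0 0 -1;-0.37 0.05 0 0 0 0 -1;0 0 0.3 0 0 0 -1'
python3 -m jog '0 0 0.4 0 0 0 -1;0 0 0.4 0 0 0 -1;0 0 0 0 0 0 -1;0 0 0 0 0 0 -1'
```

```text
time: 3.9
tool_pos: [475.5, -293.3, 356.6]
tcp_rot: [179.9, -9.8, 88.9]
ft_force: [-0.0, 0.1, 0.5]
finger_gap: 85.4
grip_force: 0.0
time: 4.4
tool_pos: [475.8, -277.6, 277.9]
tcp_rot: [-180.0, -10.0, 89.0]
ft_force: [-0.8, -1.5, 0.8]
finger_gap: 85.5
grip_force: 0.0
```

```bash
python3 -m jog '0 0 0.3 0 0 0 -1;0 0 0.2 0 0 0 -1;0 0 0.11 0 0 0 -1;0 0 0 0 0 0 -1'
python3 -m jog '0 0 0 0 0 0 1;0 0 0 0 0 0 1;0 0 0 0 0 0 1;0 0 0 0 0 0 1;0 0 0 0 0 0 1' 60
python3 -m jog '0 0 0 0 0 0 1;0 0 0 0 0 0 1;0 0 0 0 0 0 1' 60
```

```text
time: 4.9
tool_pos: [475.2, -266.9, 215.6]
tcp_rot: [-179.8, -10.1, 89.0]
ft_force: [-0.0, -0.2, 0.7]
finger_gap: 85.5
grip_force: 0.0
time: 5.52
tool_pos: [476.0, -267.4, 216.7]
tcp_rot: [180.0, -10.0, 89.0]
ft_force: [6.1, -0.6, 1.3]
finger_gap: 22.5
grip_force: 58.9
time: 5.9
tool_pos: [476.0, -267.4, 216.7]
tcp_rot: [180.0, -10.0, 89.0]
ft_force: [5.7, -0.1, 1.4]
finger_gap: 22.2
grip_force: 58.9
```

```bash
python3 -m jog '0.018 0 -0.1 0 0 0 1;0.035 0 -0.2 0 0 0 1;0.035 0 -0.2 0 0 0 1;0.035 0 -0.2 0 0 0 1;0.035 0 -0.2 0 0 0 1' 60
python3 -m jog '0 0 0 0 0 0 1'
python3 - <<'E'
from bench import *
import cv2,numpy as np
for n in ["scene","wrist"]:
    s=snapshot(n); np.savez(f"pics/{n}2.npz",**s)
    if n=="scene": a=s["img"]
    else: b=s["img"]
c=np.hstack([cv2.resize(a[130:330,140:540],(480,240)),cv2.resize(b,(320,240))])
cv2.imwrite("pics/lift.png",c[:,:,::-1])
E
```

```text
time: 6.52
tool_pos: [475.4, -267.3, 309.0]
tcp_rot: [-179.9, -10.0, 89.0]
ft_force: [0.3, 0.7, -7.3]
finger_gap: 22.2
grip_force: 60.8
time: 6.65
tool_pos: [476.2, -267.8, 310.2]
tcp_rot: [179.9, -9.9, 89.0]
ft_force: [0.0, -0.4, -6.9]
finger_gap: 22.3
grip_force: 61.0
```

View pics/lift.png

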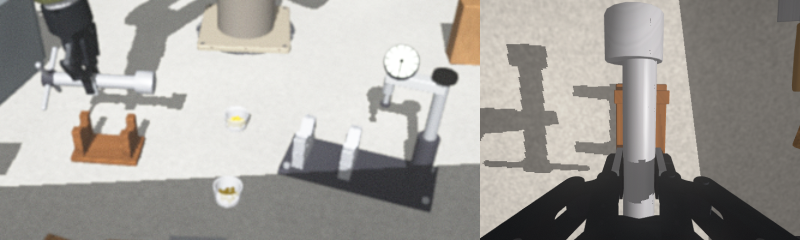

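Lifted level. Next is the approach side of the fixture, then another look.

```bash
python3 -m jog '0 0 0 -0.0223 0 0.1264 1;0 0 0 -0.0223 0 0.1264 1;0.2 -0.11 0.035 0 0 0 1;0.379 -0.212 0.067 0 0 0 1;0.379 -0.212 0.067 0 0 0 1' 60
python3 -m jog '0.379 -0.212 0.067 0 0 0 1;0.379 -0.212 0.067 0 0 0 1;0.379 -0.212 0.067 0 0 0 1;0.379 -0.212 0.067 0 0 0 1;0.379 -0.212 0.067 0 0 0 1'
python3 -m jog '0.379 -0.212 0.067 0 0 0 1;0.379 -0.212 0.067 0 0 0 1;0.18 -0.1 0.032 0 0 0 1;0 0 0 0 0 0 1;0 0 0 0 0 0 1'
python3 - <<'E'
from bench import *
import cv2,numpy as np
s=snapshot("wrist"); np.savez("pics/w3.npz",**s)
cv2.imwrite("pics/w3.png",s["img"][:,:,::-1])
E
```

```text
time: 7.38
tool_pos: [450.8, -157.7, 305.8]
tcp_rot: [-179.7, -10.0, 73.5]
ft_force: [1.3, 0.0, -7.0]
finger_gap: 22.2
grip_force: 61.0
time: 8.0
tool_pos: [403.4, 57.0, 306.2]
tcp_rot: [-179.8, -10.0, 73.5]
ft_force: [0.1, 1.2, -6.6]
finger_gap: 22.5
grip_force: 61.0
time: 8.62
tool_pos: [380.9, 161.6, 306.6]
tcp_rot: [-179.8, -9.9, 73.6]
ft_force: [-0.3, 0.0, -6.6]
finger_gap: 22.5
grip_force: 60.9
```

View pics/w3.png

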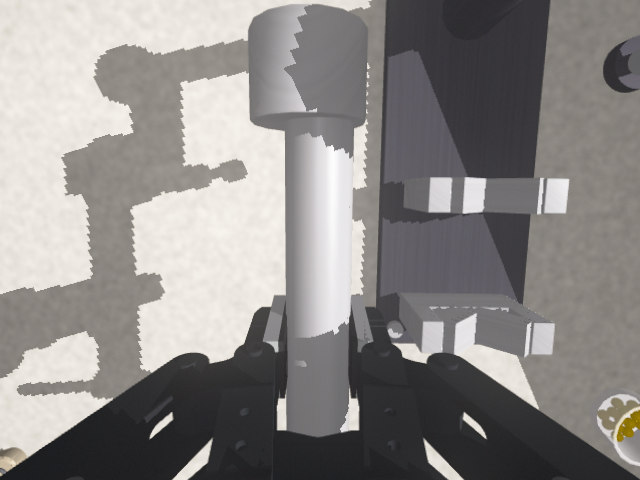

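The wrist view shows the held spindle. Plate edges run at x≈387→377 on the left and 549→523 on the right. The far V-block top spans (430–568, 178–213) and the near block's right end is at (554, 318–354).

```bash
python3 - <<'E'
from h import *
np.set_printoptions(precision=1,suppress=True)
s=np.load("pics/w3.npz");g=cv2.GaussianBlur(cv2.cvtColor(s["img"],cv2.COLOR_RGB2GRAY),(3,3),0).astype(float)
L=[];R=[]
for r in list(range(60,130,5))+list(range(225,290,5)):
    d=np.diff(g[r]); x=370+np.argmin(d[370:395]);L.append(onz(s,(x+.5,r),12)) 
    x=515+np.argmax(d[515:560]);R.append(onz(s,(x+.5,r),12))
th=np.radians(-16.5);ex=np.array([np.cos(th),np.sin(th)]);ey=np.array([-np.sin(th),np.cos(th)])
for n,Q in (("L",L),("R",R)):
    Q=np.array(Q)[:,:2];u=Q@ex;v=Q@ey;k=np.polyfit(v,u,1);k2=u-np.polyval(k,v);m=abs(k2)<2;k=np.polyfit(v[m],u[m],1)
    print(n,m.sum(),"slope deg",np.degrees(k[0]),"u at v=270",np.polyval(k,300),k2.std())
o=np.array([488.3,167.2]);print("prior u,v",o@ex,o@ey)
for n,p in dict(fBL=(430,178),fBR=(568,179),fFL=(430,213),fFR=(567,213),nBR=(554,318),nFR=(553,354),nFL=(421,354)).items():
    X=onz(s,p,80)[:2];print(n,X@ex,X@ey)
# held spindle axis: shaft edges at assumed z
z=306.6-151.7
for r in (150,280):
    d=np.diff(g[r]);a=275+np.argmax(abs(d[275:297]));b=345+np.argmax(abs(d[345:362]));X=onz(s,((a+b)/2+.5,r),z)[:2];print(r,a,b,X@ex,X@ey)
print("tcp uv",np.array([380.9,161.6])@ex,np.array([380.9,161.6])@ey)
X=onz(s,(309,127),z)[:2];print("collar step",X@ey)
E
```

```text
L 27 slope deg 0.45811391253239053 u at v=270 361.15272492222994 0.20452387266370306
R 27 slope deg 0.35760413584432255 u at v=270 472.12169782333893 0.22040543872867785
prior u,v 420.7043109016428 298.9993524888873
fBL 378.52312880923586 351.545359976288
fBR 453.3891083602763 351.0427570061533
fFL 379.3747684090655 332.3794758337054
fFR 454.6013016969672 332.5326045262883
nBR 452.73396073218936 272.3400769061855
nFR 453.9708084569516 250.65074816869162
nFL 377.62967721279614 250.00278181793522
150 284 353 317.6363191498567 358.96024600732585
280 285 360 319.2611893874068 312.346765392896
tcp uv 319.3175573071408 263.1267139524241
collar step 366.7382736015148
```

```bash
python3 -m jog '-0.019 0 0.166 -0.0015 0 0.0082 1;-0.019 0 0.166 0 0 0 1;-0.019 0 0.166 0 0 0 1;0 0 0 0 0 0 1;0 0.1 0 0 0 0 1' 60
python3 -m jog '0 0.2 0 0 0 0 1;0 0.2 0 0 0 0 1;0 0.2 0 0 0 0 1;0 0.2 0 0 0 0 1;0 0.08 0 0 0 0 1'
python3 -m jog '0 0 0 0 0 0 1;0 0 0 0 0 0 1'
python3 - <<'E'
from bench import *
import cv2,numpy as np
s=snapshot("wrist"); np.savez("pics/w4.npz",**s);b=snapshot("side");np.savez("pics/side4.npz",**b)
cv2.imwrite("pics/w4.png",np.hstack([cv2.resize(s["img"],(400,300)),cv2.resize(b["img"][230:480,180:513],(400,300))])[:,:,::-1])
E
```

```text
time: 9.3
tool_pos: [391.7, 161.7, 257.5]
tcp_rot: [-179.9, -10.0, 73.1]
ft_force: [0.8, -0.9, -7.4]
finger_gap: 22.6
grip_force: 61.0
time: 9.93
tool_pos: [477.6, 135.7, 258.3]
tcp_rot: [180.0, -10.0, 73.0]
ft_force: [-0.2, -0.2, -7.1]
finger_gap: 22.3
grip_force: 61.0
time: 10.18
tool_pos: [475.3, 136.4, 257.2]
tcp_rot: [-179.9, -10.0, 73.1]
ft_force: [-0.3, -0.4, -6.9]
finger_gap: 22.5
grip_force: 61.0
```

View pics/w4.png

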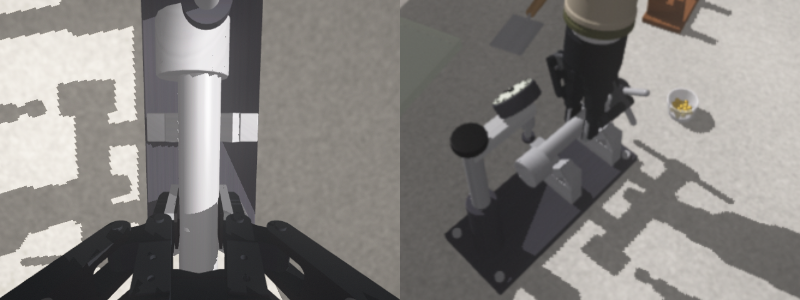

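The spindle is over the Vs and the collar is under the foot. The block centre is about 3 px right of the shaft, roughly 1 mm. Lowering now.

```bash
python3 -m jog '-0.0175 0.01 0.0985 0 0 0 1;-0.0175 0 0.0985 0 0 0 1;-0.011 0 0.06 0 0 0 1;0 0 0 0 0 0 1;0 0 0 0 0 0 1' 60
python3 -m jog '-0.005 0 0.03 0 0 0 1;0 0 0 0 0 0 1;0 0 0 0 0 0 1'
```

```text
time: 10.9
tool_pos: [476.7, 136.0, 231.3]
tcp_rot: [-179.9, -10.0, 73.1]
ft_force: [-0.8, 0.3, -6.8]
finger_gap: 22.6
grip_force: 61.1
time: 11.28
tool_pos: [476.6, 136.0, 228.2]
tcp_rot: [-179.9, -10.0, 73.1]
ft_force: [-1.0, -0.0, -6.7]
finger_gap: 22.4
grip_force: 61.1
```

```bash
python3 -m jog '-0.0035 0 0.02 0 0 0 1;0 0 0 0 0 0 1;0 0 0 0 0 0 1'
python3 -m jog '-0.0018 0 0.01 0 0 0 1;0 0 0 0 0 0 1;0 0 0 0 0 0 1'
```

```text
time: 11.65
tool_pos: [477.2, 136.0, 226.7]
tcp_rot: [180.0, -10.0, 73.1]
ft_force: [3.7, -0.7, -4.3]
finger_gap: 21.8
grip_force: 61.5
time: 12.02
tool_pos: [477.3, 136.0, 226.6]
tcp_rot: [180.0, -10.0, 73.1]
ft_force: [-0.9, -3.4, 6.5]
finger_gap: 22.1
grip_force: 62.7
```

```bash
python3 -m jog '0 0 0 0 0 0 0.4;0 0 0 0 0 0 0;0 0 0 0 0 0 -1;0 0 0 0 0 0 -1;0 0 0 0 0 0 -1' 20
python3 -m jog '0 0 -0.1 0 0 0 -1;0 0 -0.2 0 0 0 -1;0 0 -0.4 0 0 0 -1;0 0 -0.5 0 0 0 -1;0 0 -0.2 0 0 0 -1'
python3 -m jog '0 0 0 0 0 0 -1'
python3 - <<'E'
from bench import *
from h import *
s=snapshot("wrist"); np.savez("pics/w5.npz",**s);b=snapshot("scene");np.savez("pics/scene5.npz",**b)
cv2.imwrite("pics/w5.png",np.hstack([cv2.resize(s["img"],(400,300)),cv2.resize(b["img"][150:310,360:573],(400,300),interpolation=2)])[:,:,::-1])
E
```

```text
time: 12.65
tool_pos: [476.5, 136.0, 225.0]
tcp_rot: [-179.9, -10.0, 73.1]
ft_force: [-0.2, 0.1, -0.0]
finger_gap: 85.3
grip_force: 0.0
time: 13.28
tool_pos: [470.4, 112.3, 367.4]
tcp_rot: [179.8, -10.1, 73.1]
ft_force: [-0.4, -0.2, -0.8]
finger_gap: 85.2
grip_force: 0.0
time: 13.4
tool_pos: [470.4, 112.5, 365.7]
tcp_rot: [179.8, -10.1, 73.1]
ft_force: [0.2, 0.4, -0.5]
finger_gap: 85.0
grip_force: 0.0
```

View pics/w5.png

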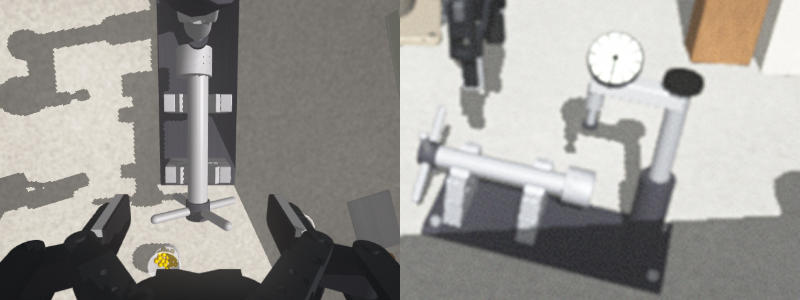

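The spindle is seated in both Vs with the collar under the foot, at about (590,187) in the scene half. The hub is at (198,210) in the wrist half. Next I'll raise, straighten the tool and go over the pad with the fingers shut.

```bash
python3 -m jog '0 0 -0.35 0 -0.167 0 1;0 0 -0.4 0 0 0 1;0 0 -0.3 0 0 0 1;0.2 0 0 0 0 0 1;0.45 0 0 0 0 0 1' 40
python3 -m jog '0.45 0 0 0 0 0 1;0.45 0 0 0 0 0 1;0.45 0 0 0 0 0 1;0.24 -0.015 0 0 0 0 1;0 0 0 0 0 0 1'
python3 - <<'E'
from h import *
np.set_printoptions(precision=1,suppress=True)
s=np.load("pics/w5.npz");print("hub",onz(s,(317,336),75),"collar",onz(s,(311,121),75),"tips",[onz(s,(p[0]*1.6,p[1]*1.6),75) for p in [(154,220),(235,227),(222,200)]])
b=np.load("pics/scene5.npz");print("hub scene",onz(b,(360+428*.5325-400*.5325+0,150+152*.5325),75) if 0 else onz(b,(360+28*.5325,150+152*.5333),75))
E
```

```text
time: 14.12
tool_pos: [487.3, 168.9, 466.2]
tcp_rot: [-179.8, 0.1, 72.9]
ft_force: [0.6, -0.5, 0.4]
finger_gap: -0.0
grip_force: 0.0
time: 14.75
tool_pos: [531.7, 323.2, 464.2]
tcp_rot: [-179.7, 0.2, 73.2]
ft_force: [0.8, -0.8, -0.1]
finger_gap: -0.1
grip_force: 0.0
hub [461.5  86.6  75. ] collar [503.3 238.9  75. ] tips [array([406.3,  90.2,  75. ]), array([498.4,  52.7,  75. ]), array([492.7,  90.3,  75. ])]
hub scene [463.1  88.9  75. ]
```

```bash
python3 -m jog '0.02 0 0.3 0 0 0 1;0 0 0.2 0 0 0 1;0 0 0.1 0 0 0 1;0 0 0.1 0 0 0 1;0 0 0.1 0 0 0 1'
python3 -m jog '0 0 0.1 0 0 0 1;0 0 0.1 0 0 0 1;0 0 0.1 0 0 0 1;0 0 0.06 0 0 0 1;0 0 0 0 0 0 1'
```

```text
time: 15.38
tool_pos: [532.4, 323.1, 388.2]
tcp_rot: [-179.9, 0.0, 73.0]
ft_force: [-2.7, -3.0, 4.9]
finger_gap: -0.1
grip_force: 2.7
time: 16.0
tool_pos: [532.4, 323.3, 351.2]
tcp_rot: [-179.9, 0.0, 73.1]
ft_force: [1.0, -0.2, -0.1]
finger_gap: -0.1
grip_force: 0.0
```

```bash
python3 -m jog '0 0 0.05 0 0 0 1;0 0 0.04 0 0 0 1;0 0 0.02 0 0 0 1;0 0 0 0 0 0 1'
python3 -m jog '0 0 0.02 0 0 0 1;0 0 0 0 0 0 1;0 0 0 0 0 0 1'
python3 - <<'E'
from bench import *
from h import *
b=snapshot("scene");np.savez("pics/scene6.npz",**b);w=snapshot("wrist")
cv2.imwrite("pics/s6.png",np.hstack([cv2.resize(w["img"],(400,300)),cv2.resize(b["img"][170:290,400:560],(400,300),interpolation=2)])[:,:,::-1])
E
```

```text
time: 16.5
tool_pos: [532.6, 323.6, 341.4]
tcp_rot: [-180.0, -0.0, 73.1]
ft_force: [-2.0, -2.2, 8.1]
finger_gap: -0.1
grip_force: 3.7
time: 16.88
tool_pos: [532.5, 323.6, 341.4]
tcp_rot: [180.0, -0.1, 73.1]
ft_force: [-8.4, -5.5, 17.9]
finger_gap: 0.2
grip_force: 9.2
```

View pics/s6.png

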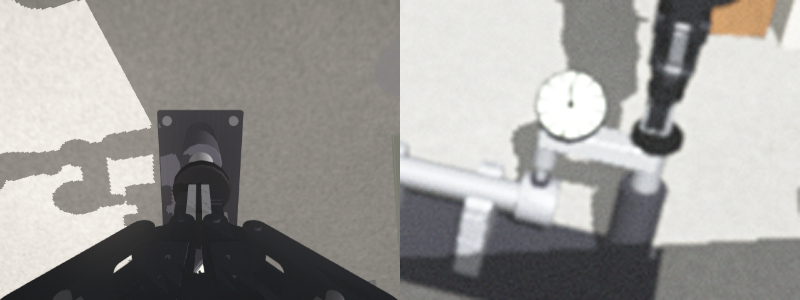

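The post is on its stop and the needle points straight up, at about (571,90) in the right half, so roughly 3 rad. The high side is therefore about 100° off the top. Next I'll read the needle by code and get the arm angles.

```bash
python3 -m jog '0 0 -0.2 0 0 0 1;0 0 -0.5 0 0 0 1;0 0 -0.5 0 0 0 1;-0.5 0 0 0 0 0 1;-0.5 0 0 0 0 0 1'
cat > n.py <<'E'
from bench import *
from h import *
def needle(b,dbg=0):
    g=cv2.cvtColor(b["img"],cv2.COLOR_RGB2GRAY)[165:240,440:510]
    n,l,st,c=cv2.connectedComponentsWithStats((g>185).astype(np.uint8))
    m=cv2.morphologyEx((g>200).astype(np.uint8),cv2.MORPH_OPEN,np.ones((3,3)))
    cs=[q for q in cv2.findContours(m,0,2)[0] if cv2.contourArea(q)>120]
    out=[]
    for q in cs:
        (cx,cy),(A,B),_=cv2.minAreaRect(q); 
        if max(A,B)>40 or min(A,B)<15: continue
        ang=np.radians(np.arange(0,360,3));v=[]
        for a in ang: # clockwise from down
            rs=np.arange(3,9,.5);v.append(np.mean([cv2.getRectSubPix(g,(1,1),(float(cx-r*np.sin(a)),float(cy+r*np.cos(a))))[0,0] for r in rs]))
        v=255-np.array(v,float);w=v-np.percentile(v,60);w[w<0]=0;k=np.argmax(np.convolve(np.r_[v[-3:],v,v[:3]],np.ones(7),'valid'))
        out.append((round(cx+440,1),round(cy+165,1),round(A),round(B),"needle",round(float(ang[k]),2)))
    return out
E
python3 - <<'E'
from n import *
np.set_printoptions(precision=1,suppress=True)
for f in("scene0","scene5","scene6"): print(f,needle(np.load(f"pics/{f}.npz")))
print("now",needle(snapshot("scene")))
th=np.radians(-16.9);ex=np.array([np.cos(th),np.sin(th),0]);ey=np.array([-np.sin(th),np.cos(th),0]);O=np.array([484.7,170.3,75])
s=np.load("pics/w5.npz");b=np.load("pics/scene5.npz")
def pl(s,p):
    o,d=ray(s,p);t=((-86)-(o-O)@ey)/(d@ey);X=o+d*t-O;return np.array([X@ex,X[2]]),np.degrees(np.arctan2(X[2],X@ex)),np.hypot(X@ex,X[2])
for p in [(154,220),(235,227),(222,200),(198,210)]: print("wrist",pl(s,(p[0]*1.6,p[1]*1.6)))
for p in [(438,112),(418,200),(428,152)]: print("scene",pl(b,(360+(p[0]-400)*.5325,150+p[1]*.5333)))
print(sense()["tool_pos"])
E
```

```text
time: 17.6
tool_pos: [503.2, 227.3, 459.8]
tcp_rot: [180.0, -0.1, 73.1]
ft_force: [0.2, -0.3, 0.0]
finger_gap: -0.2
grip_force: 0.0
scene0 []
scene5 []
scene6 []
now []
wrist (array([-45.9,  30.2]), np.float64(146.60659468647097), np.float64(54.918796167473346))
wrist (array([39.5, 47.1]), np.float64(50.0138923261545), np.float64(61.50609247187732))
wrist (array([ 34.5, -33.2]), np.float64(-43.95007769301489), np.float64(47.880259699476916))
wrist (array([2. , 2.1]), np.float64(46.736532948174045), np.float64(2.8456042510233157))
scene (array([-36.7,  28.8]), np.float64(141.9196247963947), np.float64(46.65216939772292))
scene (array([ 25.8, -54.2]), np.float64(-64.56698950910763), np.float64(60.00607067215769))
scene (array([-4.2, -5.7]), np.float64(-125.98526342301766), np.float64(7.0651771943092685))
[502.1 222.9 458.8]
```

```bash
cat > n.py <<'E'
from bench import *
from h import *
def needle(b,c=(468.4,212)):
    g=cv2.cvtColor(b["img"],cv2.COLOR_RGB2GRAY).astype(np.float32)
    x0,y0=int(c[0])-22,int(c[1])-22
    ci=cv2.HoughCircles(g[y0:y0+44,x0:x0+44].astype(np.uint8),cv2.HOUGH_GRADIENT,1.5,30,param1=120,param2=12,minRadius=11,maxRadius=17)
    q=ci[0,0] if ci is not None else None
    if q is not None and np.hypot(q[0]-22,q[1]-22)<5: c=(q[0]+x0,q[1]+y0)
    A=np.arange(0,360,3);v=[]
    for a in np.radians(A): v.append(np.mean([cv2.getRectSubPix(g,(1,1),(float(c[0]-r*np.sin(a)),float(c[1]+r*np.cos(a))))[0,0] for r in np.arange(3,9,.5)]))
    v=np.array(v);w=np.convolve(np.r_[v[-3:],v,v[:3]],np.ones(7)/7,'valid');k=np.argmin(w)
    return q,c,"needle",round(np.radians(A[k]),2),"depth",w.min(),np.median(w)
E
python3 - <<'E'
from n import *
np.set_printoptions(precision=1,suppress=True)
print(needle(np.load("pics/scene0.npz"),(474.4,181)));print(needle(np.load("pics/scene5.npz"),(474.4,181)));print(needle(np.load("pics/scene6.npz")))
s=snapshot("scene");print("now",needle(s));np.savez("pics/scene7.npz",**s)
E
```

```text
(array([21.8, 21.8, 16.1], dtype=float32), (np.float32(473.75), np.float32(180.75)), 'needle', np.float64(0.16), 'depth', np.float64(235.78946576799663), np.float64(254.2492305210658))
(array([21.8, 23.2, 14.4], dtype=float32), (np.float32(473.75), np.float32(182.25)), 'needle', np.float64(0.21), 'depth', np.float64(237.79016113281253), np.float64(254.29356166294642))
(array([21.8, 20.2, 14.4], dtype=float32), (np.float32(467.75), np.float32(210.25)), 'needle', np.float64(3.19), 'depth', np.float64(235.44037301199776), np.float64(254.8665499005999))
now (array([20.2, 23.2, 14.4], dtype=float32), (np.float32(466.25), np.float32(213.25)), 'needle', np.float64(3.51), 'depth', np.float64(229.03588213239394), np.float64(254.80114419119695))
```

```bash
python3 -m jog '-0.35 -0.18 0 0 0 0 1;-0.35 -0.18 0 0 0 0 1;-0.35 -0.18 0 0 0 0 1;-0.35 -0.17 0 0 0 0 1;0 0 0.4 0 0 0 1'
python3 -m jog '0 0 0.5 0 0 0 1;0 0 0.5 0 0 0 1;0 0 0.3 0 0 0 1;0 0 0.16 0 0 0 1;0 0 0 0 0 0 1'
python3 -m jog '0 0.08 0 0 0 0 1;0 0.08 0 0 0 0 1;0 0.06 0 0 0 0 1;0 0.06 0 0 0 0 1;0 0.06 0 0 0 0 1'
python3 - <<'E'
from n import *
s=snapshot("scene");print("now",needle(s)[1:4])
E
```

```text
time: 18.32
tool_pos: [394.8, 113.9, 422.3]
tcp_rot: [179.6, -0.2, 73.0]
ft_force: [0.8, 0.1, -0.4]
finger_gap: 0.2
grip_force: 0.0
time: 18.95
tool_pos: [394.3, 114.7, 272.2]
tcp_rot: [-179.8, 0.1, 73.1]
ft_force: [-0.3, -0.3, 0.5]
finger_gap: -0.1
grip_force: 0.0
time: 19.58
tool_pos: [428.1, 104.8, 273.8]
tcp_rot: [180.0, -0.1, 73.1]
ft_force: [-1.3, 2.8, 0.1]
finger_gap: 0.2
grip_force: 1.6
now ((np.float32(467.75), np.float32(213.25)), 'needle', np.float64(3.98))
```

```bash
python3 -m jog '0 0.05 0 0 0 0 1;0 0.05 0 0 0 0 1;0 0.05 0 0 0 0 1;0 0 0 0 0 0 1'
python3 - <<'E'
from n import *
s=snapshot("scene");print("now",needle(s)[1:4])
E
python3 -m jog '0 0.05 0 0 0 0 1;0 0.05 0 0 0 0 1;0 0.05 0 0 0 0 1;0 0 0 0 0 0 1'
python3 - <<'E'
from n import *
s=snapshot("scene");print("now",needle(s)[1:4])
E
```

```text
time: 20.12
tool_pos: [441.6, 100.2, 272.6]
tcp_rot: [-179.9, 0.0, 73.1]
ft_force: [-0.7, 3.5, 1.3]
finger_gap: -0.2
grip_force: 1.7
now ((np.float32(469.25), np.float32(211.75)), 'needle', np.float64(3.82))
time: 20.68
tool_pos: [456.0, 95.5, 272.4]
tcp_rot: [-179.9, 0.1, 73.0]
ft_force: [-1.0, -0.5, -0.7]
finger_gap: 0.2
grip_force: 0.0
now ((np.float32(469.25), np.float32(211.75)), 'needle', np.float64(3.67))
```

```bash
python3 - <<'E'
from n import *
s=snapshot("scene");np.savez("pics/scene8.npz",**s);w=snapshot("wrist");np.savez("pics/w8.npz",**w);d=snapshot("side");a=np.load("pics/scene7.npz")
f=lambda i,x,y,ww,h:cv2.resize(i["img"][y:y+h,x:x+ww],(400,300),interpolation=2)
z=lambda i:cv2.resize(i["img"][192:232,448:488],(200,200),interpolation=2)
r=np.hstack([z(a),z(s)]);r=np.vstack([r,np.zeros((100,400,3),np.uint8)])
cv2.imwrite("pics/m8.png",np.vstack([np.hstack([r,f(w,0,0,640,480)]),np.hstack([f(s,350,190,160,120),f(d,240,260,200,150)])])[:,:,::-1])
E
```

```text
(no output)
```

View pics/m8.png

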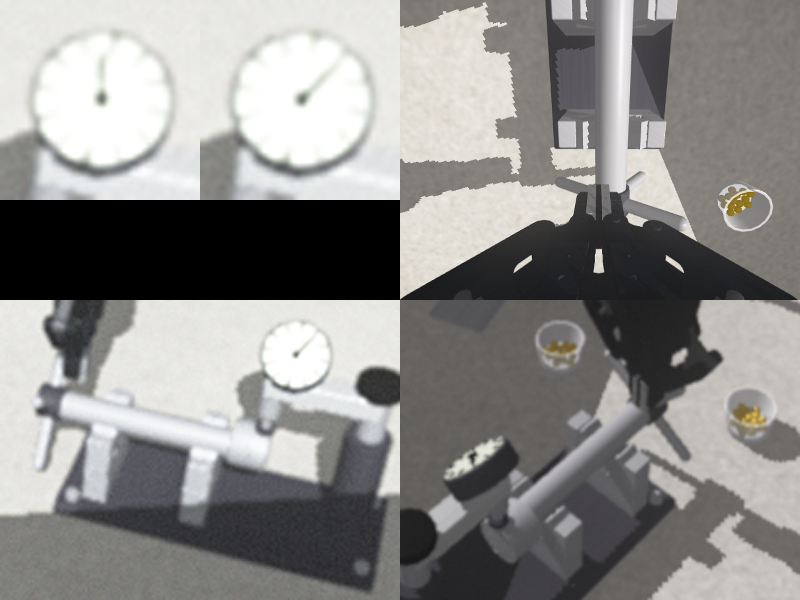

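The dials show the pivot at px (468.4,212). The needle has moved from straight up to about 45° right of up, so 3.1→3.9 rad and rising. The fingers are beside the hub.

```bash
cat > n.py <<'E'
from bench import *
from h import *
def needle(b,c=(468.4,212)):
    g=cv2.cvtColor(b["img"],cv2.COLOR_RGB2GRAY).astype(np.float32)
    g=cv2.GaussianBlur(g,(3,3),0);A=np.arange(0,360,2)
    v=np.array([np.mean([cv2.getRectSubPix(g,(1,1),(float(c[0]-r*np.sin(a)),float(c[1]+r*np.cos(a))))[0,0] for r in np.arange(2.5,8.5,.5)]) for a in np.radians(A)])
    w=np.convolve(np.r_[v[-3:],v,v[:3]],np.ones(7)/7,'valid');k=np.argmin(w)
    return round(float(np.radians(A[k])),2),round(float(np.median(w)-w.min()),1)
E
python3 - <<'E'
from n import *
for f in (6,7,8): print(f,needle(np.load(f"pics/scene{f}.npz")))
np.set_printoptions(precision=1,suppress=True)
th=np.radians(-16.9);ex=np.array([np.cos(th),np.sin(th),0]);ey=np.array([-np.sin(th),np.cos(th),0]);O=np.array([484.7,170.3,75])
s=np.load("pics/w8.npz")
for p in [(557,180),(642,175),(685,226),(598,187)]:
    o,d=ray(s,((p[0]-400)*1.6,p[1]*1.6));X=o+d*((-86-(o-O)@ey)/(d@ey))-O;print(p,X@ex,X[2],np.degrees(np.arctan2(X[2],X@ex)))
t=sense()["tool_pos"]-O;print("tcp uv",t@ex,t@ey)
E
```

```text
6 (3.04, 20.3)
7 (3.04, 20.2)
8 (3.77, 19.2)
(557, 180) -42.85663900183256 -14.584803249267992 -161.20573504494305
(642, 175) 30.53527419964308 -25.250679231612196 -39.588527935677
(685, 226) 42.87527255393872 48.455037959134785 48.496102626190584
(598, 187) -8.276456621821843 -1.6600398819641953 -168.65846232175954
tcp uv -6.249794081276214 -79.70298450101032
```

```bash
python3 - <<'E'
from n import *
np.set_printoptions(precision=0,suppress=True,linewidth=250)
th=np.radians(-16.9);ex=np.array([np.cos(th),np.sin(th),0]);ey=np.array([-np.sin(th),np.cos(th),0]);O=np.array([484.7,170.3,75])
V=np.arange(60,125,2.)
for f in (5,6,7,8):
    b=np.load(f"pics/scene{f}.npz");g=cv2.cvtColor(b["img"],cv2.COLOR_RGB2GRAY).astype(np.float32)
    for nm,VV,U,Z in (("collarend",np.arange(84,122,2.),15,0),("hub",np.arange(-108,-60,3.),10,8)):
        p=proj(b,[O+ex*U+ey*v+[0,0,Z] for v in VV]);print(f,nm,VV[0],np.array([cv2.getRectSubPix(g,(1,1),(float(q[0]),float(q[1])))[0,0] for q in p]))
E
```

```text
5 collarend 84.0 [225. 226. 226. 224. 227. 226. 228. 226. 220. 219. 226. 231. 231. 229. 226. 229. 228. 230. 230.]
5 hub -108.0 [232. 231. 228. 229. 200. 133. 112. 129. 134. 126. 116. 142. 219. 244. 242. 241.]
6 collarend 84.0 [228. 227. 227. 228. 229. 230. 230. 228. 222. 219. 227. 232. 232. 229. 229. 230. 230. 231. 234.]
6 hub -108.0 [233. 232. 229. 231. 202. 132. 114. 128. 138. 130. 119. 144. 221. 244. 243. 242.]
7 collarend 84.0 [226. 227. 226. 227. 226. 227. 228. 227. 223. 216. 227. 231. 231. 230. 227. 228. 229. 231. 233.]
7 hub -108.0 [233. 231. 229. 230. 203. 134. 112. 128. 139. 129. 119. 143. 219. 243. 242. 241.]
8 collarend 84.0 [222. 221. 218. 208. 209. 224. 231. 232. 230. 230. 231. 231. 230. 228. 228. 228. 228. 230. 231.]
8 hub -108.0 [220. 181. 140. 124. 123. 121. 115. 120. 186. 241. 243. 242. 242. 242. 243. 242.]
```

The scene profiles show the fingers slid past the inner side of the arm and pushed the spindle about 11 mm along −y. I'll push it back from behind the hub.

```bash
python3 -m jog '0 0 -0.4 0 0 0 1;0 0 -0.5 0 0 0 1;-0.3 0.06 0 0 0 0 1;-0.22 0 0 0 0 0 1;0 0 0.4 0 0 0 1' 40
python3 -m jog '0 0 0.4 0 0 0 1;0 0 0.3 0 0 0 1;0 0 0.1 0 0 0 1;0.06 0 0 0 0 0 1;0.04 0 0 0 0 0 1'
cat > m.py <<'E'
from n import *
th=np.radians(-16.9);ex=np.array([np.cos(th),np.sin(th),0]);ey=np.array([-np.sin(th),np.cos(th),0]);O=np.array([484.7,170.3,75])
def rep(f=None):
    np.set_printoptions(precision=0,suppress=True,linewidth=250)
    b=np.load(f) if f else snapshot("scene");g=cv2.cvtColor(b["img"],cv2.COLOR_RGB2GRAY).astype(np.float32)
    VV=np.arange(-110,-60,1.);p=proj(b,[O+ex*10+ey*v+[0,0,8] for v in VV]);q=np.array([cv2.getRectSubPix(g,(1,1),(float(x),float(y)))[0,0] for x,y in p])
    k=np.where(q<190)[0];t=sense()["tool_pos"]-O
    print("hub right edge v",VV[k[-1]],"(ref -74) needle",needle(b),"tcp uvz",round(t@ex,1),round(t@ey,1),round(t[2]+75,1))
E
python3 -c "
from m import *
rep('pics/scene7.npz');rep('pics/scene8.npz');rep()"
```

```text
time: 21.5
tool_pos: [447.6, 43.3, 325.6]
tcp_rot: [179.7, -0.1, 73.0]
ft_force: [0.8, -0.3, -0.5]
finger_gap: -0.4
grip_force: 0.0
time: 22.12
tool_pos: [450.0, 54.5, 244.0]
tcp_rot: [180.0, -0.0, 73.1]
ft_force: [0.9, -0.5, 0.5]
finger_gap: 0.1
grip_force: 0.0
hub right edge v -74.0 (ref -74) needle (3.04, 20.2) tcp uvz 0.5 -120.9 244.0
hub right edge v -84.0 (ref -74) needle (3.77, 19.2) tcp uvz 0.5 -120.9 244.0
hub right edge v -84.0 (ref -74) needle (3.77, 18.9) tcp uvz 0.5 -120.6 244.1
```

```bash
python3 -m jog '0.03 0 0 0 0 0 1;0.03 0 0 0 0 0 1;0.03 0 0 0 0 0 1;0.02 0 0 0 0 0 1;0 0 0 0 0 0 1'
python3 -c "
from m import *
rep()"
```

```text
time: 22.8
tool_pos: [452.6, 64.1, 243.2]
tcp_rot: [-180.0, 0.1, 73.1]
ft_force: [-2.8, -5.1, 4.6]
finger_gap: -0.1
grip_force: 2.6
hub right edge v -78.0 (ref -74) needle (3.77, 18.7) tcp uvz 0.2 -110.9 243.2
```

```bash
python3 -m jog '0.03 0 0 0 0 0 1;0.025 0 0 0 0 0 1;0 0 0 0 0 0 1'
python3 -c "
from m import *
rep()"
```

```text
time: 23.22
tool_pos: [454.2, 69.4, 243.1]
tcp_rot: [-180.0, 0.1, 73.1]
ft_force: [-2.3, -4.8, 3.5]
finger_gap: 0.2
grip_force: 2.5
hub right edge v -72.0 (ref -74) needle (3.77, 20.6) tcp uvz 0.2 -105.4 243.2
```

Back in place. The rounded finger back slipped off, so now I'll straddle the arm and push with the flat inner pad, centred on the handle.

```bash
python3 -m jog '-0.15 0 0 0 0 0 1;0 0 -0.45 0 0 0 -0.4;0 0 -0.45 0 0 0 -0.4;0.2 -0.08 0 0 0 0 -0.4;0.14 -0.08 0 0 0 0 -0.4' 40
python3 -m jog '0 0 0 0 0 0 -0.4;0 0 0 0 0 0 -0.4'
python3 -c "
from m import *
rep()"
```

```text
time: 23.9
tool_pos: [444.1, 92.7, 332.9]
tcp_rot: [-180.0, -0.0, 73.0]
ft_force: [0.8, 0.3, 0.1]
finger_gap: 59.9
grip_force: 0.0
time: 24.15
tool_pos: [443.9, 92.4, 331.6]
tcp_rot: [-179.8, 0.1, 73.1]
ft_force: [-0.0, -0.1, -0.2]
finger_gap: 60.1
grip_force: 0.0
hub right edge v -73.0 (ref -74) needle (3.77, 15.5) tcp uvz -16.2 -86.5 331.7
```

```bash
python3 -m jog '0 0 0.25 0 0 0 -0.4;0 0 0.2 0 0 0 -0.4;0 0 0.15 0 0 0 -0.4;0 0 0 0 0 0 -0.4'
python3 -m jog '0 0.05 0 0 0 0 -0.4;0 0.05 0 0 0 0 -0.4;0 0.05 0 0 0 0 -0.4;0 0.05 0 0 0 0 -0.4;0 0 0 0 0 0 -0.4'
python3 -c "
from m import *
rep()"
```

```text
time: 24.7
tool_pos: [443.6, 92.3, 271.1]
tcp_rot: [-179.7, 0.1, 73.1]
ft_force: [-0.7, 0.4, -0.2]
finger_gap: 59.8
grip_force: 0.0
time: 25.32
tool_pos: [463.7, 86.7, 272.4]
tcp_rot: [-179.9, 0.0, 73.1]
ft_force: [-0.8, 0.4, -1.1]
finger_gap: 59.7
grip_force: 0.3
hub right edge v -73.0 (ref -74) needle (3.77, 16.6) tcp uvz 4.0 -86.2 272.3
```

Now in light contact; keep pushing.

```bash
python3 -m jog '0 0.05 0 0 0 0 -0.4;0 0.05 0 0 0 0 -0.4;0 0.05 0 0 0 0 -0.4;0 0 0 0 0 0 -0.4'
python3 -c "
from m import *
rep()"
python3 -m jog '0 0.05 0 0 0 0 -0.4;0 0.05 0 0 0 0 -0.4;0 0.05 0 0 0 0 -0.4;0 0 0 0 0 0 -0.4'
python3 -c "
from m import *
rep()"
```

```text
time: 25.88
tool_pos: [478.1, 82.3, 272.3]
tcp_rot: [-179.9, 0.0, 73.1]
ft_force: [-0.3, -0.3, -1.6]
finger_gap: 59.7
grip_force: 0.3
hub right edge v -73.0 (ref -74) needle (4.05, 13.7) tcp uvz 19.0 -86.2 272.2
time: 26.42
tool_pos: [492.4, 77.9, 272.4]
tcp_rot: [-179.9, 0.0, 73.1]
ft_force: [-2.0, 0.8, -0.1]
finger_gap: 60.0
grip_force: 0.5
hub right edge v -73.0 (ref -74) needle (4.4, 13.4) tcp uvz 34.0 -86.2 272.3
```

```bash
python3 -m jog '0 0.05 0 0 0 0 -0.4;0 0.05 0 0 0 0 -0.4;0 0.05 0 0 0 0 -0.4;0 0 0 0 0 0 -0.4'
python3 -c "
from m import *
rep()"
python3 -m jog '0 0.05 0 0 0 0 -0.4;0 0.05 0 0 0 0 -0.4;0 0 0 0 0 0 -0.4'
python3 -c "
from m import *
rep()"
```

```text
time: 26.98
tool_pos: [506.8, 73.5, 272.2]
tcp_rot: [-179.9, 0.0, 73.1]
ft_force: [-1.6, 0.7, 0.8]
finger_gap: 59.7
grip_force: 0.5
hub right edge v -74.0 (ref -74) needle (4.64, 15.9) tcp uvz 49.0 -86.3 272.1
time: 27.4
tool_pos: [516.4, 70.5, 272.4]
tcp_rot: [-179.9, 0.0, 73.1]
ft_force: [-0.9, -0.6, 0.1]
finger_gap: 59.9
grip_force: 0.2
hub right edge v -74.0 (ref -74) needle (4.54, 12.3) tcp uvz 59.2 -86.2 272.4
```

```bash
python3 -c "
from m import *
s=snapshot('scene');np.savez('pics/scene9.npz',**s)
for f in (8,9):
    g=cv2.cvtColor(np.load(f'pics/scene{f}.npz')['img'],cv2.COLOR_RGB2GRAY)[199:226,455:483].astype(int)
    print('\n'.join(''.join('%4d'%(255-x) for x in r) for r in g));print()
w=snapshot('wrist');np.savez('pics/w9.npz',**w)
for n,v,P in (('w8',-96,[(557,180),(642,175),(685,226)]),):
    s=np.load('pics/w8.npz')
    for p in P:
        o,d=ray(s,((p[0]-400)*1.6,p[1]*1.6));X=o+d*((v-(o-O)@ey)/(d@ey))-O;print(p,X@ex,X[2],np.degrees(np.arctan2(X[2],X@ex)))
"
```

```text
23  25  26  26  26  29  46  51  40  39  26  15   6   4  10  35  49  36  29  34  35  28  21  19  21  22  21  22
  24  23  25  27  34  41  48  29  19  21  12   2   0   0   1  19  17   3   5  13  25  30  28  20  22  21  20  21
  26  26  26  42  47  29  10   2   2   9   9   2   0   0   1   7   4   0   0   0   6  26  41  30  25  22  24  21
  24  32  47  64  43  12   0   0   0   4   6   2   0   0   1   3   1   0   0   0   2  26  41  43  36  28  22  23
  27  39  51  53  32   9   1   0   0   1   2   1   0   0   0   1   0   0   0   0   7  18  13  23  44  37  26  22
  31  41  26  12  12  11   3   0   0   0   0   0   0   0   0   0   0   0   0   5  16   6   0   2  21  45  37  24
  38  30   6   0   1   3   2   1   0   0   0   0   0   0   0   0   0   1   6  20  13   1   0   0   5  37  49  29
  45  16   1   0   0   0   1   0   0   0   0   0   0   0   0   0   1  13  26  18   3   0   0   0   1  28  55  35
  51   9   0   0   0   0   0   0   0   0   1   0   0   0   0   0  14  36  22   3   0   0   1   1   3  25  63  45
  48  11   2   1   0   0   0   0   0   0   0   0   0   0   0   9  35  26   3   0   0 
[... 4506 characters left out ...]
 1   0   0   0   1  32  93  94  49  20  24
  89  55  52  93  98  35   0   0   0   3  16   3   0   0   0   0   5   1   0   0   5  47 108 113  73  34  24  28
  79  40  29  69 131 123  67  21   8  30  40   4   0   0   0   0   9  13  11  30  78 121 114  80  45  27  28  27
  81  34  25  43  88 130 144 122 100 102  88  26   1   1   4  11  47  78 101 129 125  93  52  34  27  26  28  28
  78  36  22  25  41  68  98 135 158 161 148 112  90  87  98 104 124 135 129 102  54  21  12  16  21  25  25  26

(557, 180) -47.04201972414474 -36.10038459297533 -142.49710750047413
(642, 175) 35.045915678438696 -48.030033248503656 -53.88301585600523
(685, 226) 48.848049232235226 34.408887984489525 35.16111879081423
```

```bash
sed -i 's/(468.4,212)/(468.0,211.4)/' n.py
python3 -m jog '0 0.05 0 0 0 0 -0.4;0 0.05 0 0 0 0 -0.4;0 0 0 0 0 0 -0.4'
python3 -c "
from m import *
for f in (6,8,9): print(needle(np.load(f'pics/scene{f}.npz')))
rep()"
```

```text
time: 27.92
tool_pos: [526.0, 67.7, 272.4]
tcp_rot: [-179.9, 0.0, 73.1]
ft_force: [0.4, -0.3, -0.0]
finger_gap: 60.1
grip_force: 0.0
(3.11, 18.0)
(3.91, 19.1)
(4.99, 15.8)
hub right edge v -74.0 (ref -74) needle (5.59, 17.2) tcp uvz 69.1 -86.2 272.4
```

The reading is near maximum. I'll back off, retreat upward and re-check against the zero-reading image.

```bash
python3 -m jog '0 -0.04 0 0 0 0 -0.4;0 0 -0.3 0 0 0 -0.4;0 0 -0.5 0 0 0 -0.4;0 0 -0.3 0 0 0 -0.4;0 0 0 0 0 0 -0.4'
python3 -c "
from m import *
for f in ('scene0','scene5'):
    b=np.load(f'pics/{f}.npz');g=cv2.GaussianBlur(cv2.cvtColor(b['img'],cv2.COLOR_RGB2GRAY),(3,3),0)[172:190,466:482];m=np.clip(200.-g,0,None)
    y,x=np.mgrid[172:190,466:482];c=((m*x).sum()/m.sum(),(m*y).sum()/m.sum());print(f,c,needle(b,c))
rep()
s=snapshot('scene');np.savez('pics/scene10.npz',**s);print(needle(s))"
```

```text
time: 28.6
tool_pos: [522.5, 69.2, 385.9]
tcp_rot: [179.8, -0.1, 73.1]
ft_force: [0.2, 0.0, 0.3]
finger_gap: 59.7
grip_force: 0.0
scene0 (np.float64(474.32824427480915), np.float64(180.38167938931298)) (0.24, 15.7)
scene5 (np.float64(474.3471074380165), np.float64(180.38842975206612)) (0.24, 15.0)
hub right edge v -74.0 (ref -74) needle (5.59, 18.3) tcp uvz 65.1 -85.9 383.6
(5.59, 18.4)
```

```bash
python3 -c "
from m import *
b=np.load('pics/scene10.npz')
for t in (30,45,60):
    t_=np.radians(t);d0=np.cos(t_)*ex-np.sin(t_)*np.array([0,0,1.])
    o,d=ray(b,(468,211.4));C=o+d*((190-o[2])/d[2])
    r=[]
    for th_ in (0,3.0,4.8,5.0,5.2,5.3,5.4,5.5,5.6):
        p=proj(b,[C,C+15*(np.cos(th_)*d0-np.sin(th_)*ey)]);q=p[1]-p[0];r.append((th_,round(float(np.arctan2(-q[0],q[1])%6.283),2)))
    print(t,r)
"
```

```text
30 [(0, 0.24), (3.0, 3.22), (4.8, 5.0), (5.0, 5.18), (5.2, 5.37), (5.3, 5.47), (5.4, 5.57), (5.5, 5.67), (5.6, 5.77)]
45 [(0, 0.23), (3.0, 3.23), (4.8, 5.01), (5.0, 5.21), (5.2, 5.4), (5.3, 5.5), (5.4, 5.61), (5.5, 5.71), (5.6, 5.81)]
60 [(0, 0.22), (3.0, 3.22), (4.8, 5.01), (5.0, 5.21), (5.2, 5.41), (5.3, 5.51), (5.4, 5.61), (5.5, 5.71), (5.6, 5.81)]
```

The true reading is about 5.38, which passes but sits just before the peak. I'll make one small further nudge with the next arm.

```bash
python3 -m jog '0 -0.3 0 0 0 0 -0.4;0 -0.3 0 0 0 0 -0.4;0 -0.25 0 0 0 0 -0.4;0 0 0.4 0 0 0 -0.4;0 0 0.3 0 0 0 -0.4' 
python3 -m jog '0 0 0.2 0 0 0 -0.4;0 0 0.1 0 0 0 -0.4;0 0 0.09 0 0 0 -0.4;0 0.05 0 0 0 0 -0.4;0 0 0 0 0 0 -0.4'
python3 -c "
from m import *
rep()"
python3 -m jog '0 0.05 0 0 0 0 -0.4;0 0.04 0 0 0 0 -0.4;0 0 0 0 0 0 -0.4'
python3 -c "
from m import *
rep()"
```

```text
time: 29.32
tool_pos: [439.1, 93.9, 309.5]
tcp_rot: [-179.8, 0.1, 73.1]
ft_force: [0.4, 0.3, -0.1]
finger_gap: 59.6
grip_force: 0.0
time: 29.95
tool_pos: [445.8, 92.3, 274.2]
tcp_rot: [-180.0, -0.0, 73.1]
ft_force: [0.1, -0.3, 0.1]
finger_gap: 59.8
grip_force: 0.0
hub right edge v -74.0 (ref -74) needle (5.59, 19.5) tcp uvz -14.6 -85.9 274.3
time: 30.38
tool_pos: [454.1, 89.6, 273.6]
tcp_rot: [-179.9, 0.0, 73.1]
ft_force: [0.2, -0.3, -0.2]
finger_gap: 59.7
grip_force: 0.0
hub right edge v -74.0 (ref -74) needle (5.59, 19.5) tcp uvz -6.1 -86.1 273.5
```

```bash
python3 -m jog '0 0.05 0 0 0 0 -0.4;0 0.05 0 0 0 0 -0.4;0 0 0 0 0 0 -0.4'
python3 -c "
from m import *
rep()"
python3 -m jog '0 0.03 0 0 0 0 -0.4;0 0.03 0 0 0 0 -0.4;0 0 0 0 0 0 -0.4'
python3 -c "
from m import *
rep()"
```

```text
time: 30.8
tool_pos: [463.6, 86.7, 273.4]
tcp_rot: [-179.9, 0.0, 73.1]
ft_force: [-0.7, -0.0, -0.9]
finger_gap: 59.7
grip_force: 0.3
hub right edge v -74.0 (ref -74) needle (5.38, 23.8) tcp uvz 3.9 -86.1 273.3
time: 31.22
tool_pos: [469.3, 85.0, 273.5]
tcp_rot: [-179.9, 0.0, 73.1]
ft_force: [-0.9, 1.1, 0.0]
finger_gap: 59.8
grip_force: 0.5
hub right edge v -74.0 (ref -74) needle (5.24, 19.7) tcp uvz 9.9 -86.1 273.4
```

The reading is falling, so it had already passed the peak. I'll push the arm back with the other pad.

```bash
python3 -m jog '0 -0.15 0 0 0 0 -0.4;0 -0.15 0 0 0 0 -0.4;0 -0.12 0 0 0 0 -0.4;0 -0.05 0 0 0 0 -0.4;0 0 0 0 0 0 -0.4'
python3 -c "
from m import *
rep()"
python3 -m jog '0 -0.04 0 0 0 0 -0.4;0 -0.04 0 0 0 0 -0.4;0 0 0 0 0 0 -0.4'
python3 -c "
from m import *
rep()"
```

```text
time: 31.9
tool_pos: [424.1, 98.8, 273.8]
tcp_rot: [-180.0, 0.0, 73.1]
ft_force: [0.6, -0.8, -0.8]
finger_gap: 59.3
grip_force: 0.3
hub right edge v -74.0 (ref -74) needle (5.38, 23.4) tcp uvz -37.0 -86.0 273.7
time: 32.33
tool_pos: [416.3, 101.2, 273.5]
tcp_rot: [-179.9, 0.0, 73.1]
ft_force: [1.5, 0.1, 0.1]
finger_gap: 60.0
grip_force: 0.6
hub right edge v -74.0 (ref -74) needle (5.24, 19.1) tcp uvz -45.3 -86.0 273.5
```

```bash
cat >> n.py <<'E'
def nd(b):
    G=lambda q:cv2.cvtColor(q["img"],cv2.COLOR_RGB2GRAY).astype(float)
    ref=np.maximum(G(np.load("pics/scene6.npz")),G(np.load("pics/scene8.npz")))
    y,x=np.mgrid[0:480,0:640];dx=x-468.0;dy=y-211.4;r=np.hypot(dx,dy);w=np.where((r>2.5)&(r<10),ref-G(b),0);w[w<6]=0
    a=np.arctan2(-(w*dx).sum(),(w*dy).sum())%(2*np.pi);return round(float(a),2),int(w.sum())
E
python3 -c "
from m import *
s=snapshot('scene');np.savez('pics/scene11.npz',**s)
for f in (9,10,11): print(f,nd(np.load(f'pics/scene{f}.npz')),needle(np.load(f'pics/scene{f}.npz')))
"
```

```text
9 (4.99, 290) (4.99, 15.8)
10 (5.57, 365) (5.59, 18.4)
11 (5.26, 397) (5.27, 21.6)
```

```bash
r(){ python3 -c "
from m import *
s=snapshot('scene');t=sense();p=t['tool_pos']-O;print('READ',nd(s),'u',round(p@ex,1),t['ft_force'].round(1))"; }
r
python3 -m jog '0 0.1 0 0 0 0 -0.4;0 0.1 0 0 0 0 -0.4;0 0 0 0 0 0 -0.4' >/dev/null; r
python3 -m jog '0 0.05 0 0 0 0 -0.4;0 0.05 0 0 0 0 -0.4;0 0 0 0 0 0 -0.4'>/dev/null; r
python3 -m jog '0 0.05 0 0 0 0 -0.4;0 0.05 0 0 0 0 -0.4;0 0 0 0 0 0 -0.4'>/dev/null; r
python3 -m jog '0 0.04 0 0 0 0 -0.4;0 0.04 0 0 0 0 -0.4;0 0 0 0 0 0 -0.4'>/dev/null; r
```

```text
READ (5.27, 366) u -45.2 [1.8 0.1 0.4]
READ (5.58, 351) u -24.8 [ 0.1 -0.4 -0.3]
READ (5.58, 348) u -15.1 [ 0.8 -0.4 -0.7]
READ (5.58, 339) u -5.1 [0.  0.3 0.3]
READ (5.32, 336) u 3.0 [-0.3  0.4 -0.6]
```

The reading drops under a push in either direction and settles back to the same 5.58 raw, so that is the peak. I'll let go, clear the handle and check.

```bash
python3 -m jog '0 -0.08 0 0 0 0 -0.4;0 -0.08 0 0 0 0 -0.4;0 0 0 0 0 0 -0.4;0 0 -0.3 0 0 0 -0.4;0 0 -0.5 0 0 0 -0.4'
python3 -m jog '0 0 -0.5 0 0 0 -0.4;0 0 0 0 0 0 -0.4;0 0 0 0 0 0 -0.4;0 0 0 0 0 0 -0.4;0 0 0 0 0 0 -0.4'
python3 -c "
from m import *
rep();s=snapshot('scene');print(nd(s))
np.savez('pics/scene12.npz',**s)
w=snapshot('wrist');np.savez('pics/w12.npz',**w);print(sense()['time'])"
```

```text
time: 34.8
tool_pos: [446.2, 91.7, 352.5]
tcp_rot: [-179.7, 0.1, 73.1]
ft_force: [0.5, 0.2, 0.0]
finger_gap: 59.7
grip_force: 0.0
time: 35.42
tool_pos: [446.9, 91.7, 402.0]
tcp_rot: [-179.8, 0.1, 73.1]
ft_force: [-0.6, 0.4, -0.4]
finger_gap: 60.2
grip_force: 0.0
hub right edge v -75.0 (ref -74) needle (5.55, 18.0) tcp uvz -13.2 -86.1 402.3
(5.55, 368)
35.575
```

```bash
python3 -c "
from bench import *
print(hand_in())"
```

```text
the job is handed in; nothing more can be done
None
```

The job is handed in: the spindle lies in both V-blocks with the post fully down, and my last camera reading of the dial was about 5.35 rad (5.2 needed). That is close to the peak but possibly not exactly on it, and the hand-in did not report a pass or fail. An early push slid the spindle about 10 mm along its axis, and I pushed it back to within about 2 mm.

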